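Press the proud brass punch home in the tool board

ROBOT

A 6-joint arm with a two-finger parallel gripper is mounted at the origin on the work surface. World frame = base frame: x ahead of the robot, y to its left, z up, the work surface at z = 0. Lengths are in mm, angles in rad, forces in N, time in s.
With the tool pointing down it reaches from about 375 to 975 mm from the base axis. Payload 3.8 kg.
Tool frame: the origin (TCP) lies between the finger pads, 19 mm behind the fingertips; this is the grasp point; z points along the fingers, y is the line along which they close (so a half turn about z gives the same grasp; the last joint's range is limited). The gripper opens to 88 mm and grips with 3 to 60 N. Pads are 18 mm wide; open, the fingers measure 123 mm over their backs; the gripper's body (75 mm by 187 mm) begins 45 mm behind the grasp point.
Start: joints at [-1.205, 0.264, 1.604, -0, 1.274, -0.037], TCP at [264.591, -620.975, 257.406] pointing down, gripper open.
Joint ranges: [-2.63, 2.63], [-0.94, 2.18], [0.31, 2.57], [-1.31, 4.45], [0, 2.66], [-2.55, 2.55]. Speed limits (rad/s): [2.57, 2.57, 3.14, 3.14, 3.14, 3.14].

INTERFACE

Orientations are given as a unit quaternion [x, y, z, w].
In Python, from cell import robot gives the robot as it stands.
- The arm moves only by the tool arm_command, never from a script. Its argument "moves" is a list of rows, each a list of 7 numbers: the shift along the tool's x, y, z in cm, then the turn, a rotation vector about the tool's x, y, z in rad, then the finger opening in cm, from 0 to 8.81. A call has 1 to 12 rows; each row is the pose to reach, as a shift and turn from the pose commanded when the call began, along the tool's axes at that moment; what a row does not reach only later rows make up. A row lasts 1/10 s, in which the tool goes at most 50 mm and 8.59 degrees, less where a joint would pass 70% of its speed; a pose out of reach is approached as far as the arm can. A call with a gripper value outside its range is refused whole. The fingers move at their own pace and stop on an object; "force" is the grip in N (left out, the last holds). Time passes only in rows, so rows that repeat a pose let the fingers close. It gives the time, the measured TCP pose, the force, the opening and the grip force at its end, in the units of the state.
- robot.state(): the state, without advancing time (a new reading comes with each control period).
- robot.get_image(name): name is "scene" or "side" or "wrist"; returns the picture (420x560x3 uint8, red, green, blue); there is no depth.
- robot.camera_model(name): a dict with "intrinsics" (3x3 intrinsics, pixels), "cam_to_world" (4x4, takes a point from camera to world coordinates); the wrist camera has in their place "mount" (4x4, takes a point from camera to tool coordinates, whose origin is the TCP and whose axes are the flange's). Camera axes: x right, y up, looking along -z (the intrinsics and any distortion apply to the point x, -y, -z); pixel columns grow to the right and rows downward; lengths in mm; the calibration is good to about 2 mm. The wrist camera is an equidistant fisheye: a pixel r from the principal point sees the ray r / f radians off the axis. A picture is of the moment at which its call begins: read the wrist's pose just before it. camera_model takes no time and is no camera call.
- robot.hand_in(): hands the job in; it is judged then, once.
The state is a dict: "t": time; "q": joint angles; "qd": joint speeds; "joint_efforts": joint torques, N m; "ee_pos": TCP position; "orientation": TCP orientation; "wrist_force": force on the tool from outside, world axes, zero at the start; "torque": the same for the moment, N m; "finger_gap": opening from 0.0 (shut) to 1.0 (fully open); "finger_force": force on a finger pad.
Only numpy, scipy, OpenCV 4.12 (cv2) and the standard library are available. Lean on these libraries where they do the work, as an engineer would, in place of code of your own. Each camera call takes 0.05 s, during which the arm holds its last target. There are 200 camera calls.

TASK

The brass punch has been left standing proud of its hole in the wooden tool board. Press it gently all the way home with your closed fingertips, without drawing it out, and leave the steel punches around it and the other loose things on the bench untouched. Then lift the hand a good hand's breadth clear above it.

Things in the scene. Friction and masses are not known exactly. Their poses are not given: they have to be found in the camera images.
- brass_top (a point): centre of the top face of the brass punch, the only brass-coloured thing on the bench: a press punch standing upright in one of the board's six holes, with a 12 mm shank, a 30 mm flange 7 mm thick and a stem ending in a flat round top 20 mm across. This point is 36 mm above the flange's underside, so 81 mm above the bench when the punch is home; z up
- punch (a joint): how far the brass punch stands proud of its seat, in m: 0 = home, its flange down on the board; it starts 0.012 to 0.018 with bare shank showing under the flange. The shank is a snug fit: it takes about 4.5 N, and more the faster it is pushed (2.5 N at 0.1 m/s), to slide it down; it stays where it is left and stops hard at 0. It could also be drawn up, to 0.024
- board: the wooden tool board the punches stand in, fixed to the bench: 150 mm (its x) by 216 mm (its y) by 45 mm thick, origin at the centre of its underside, z up. Six holes in two rows of three, at x = -33 and +33 mm, y = -66, 0 and +66 mm; which punch stands in which hole varies
- hex_punch: steel punch standing home in the board, to be left alone: bright steel with a six-sided working end, top 34 mm above its flange's underside; flange 30 mm across, 12 mm shank loose in its hole, 160 g. Origin on its axis at the flange's underside (45 mm above the bench), z up
- square_punch: steel punch standing home in the board, to be left alone: dark steel with a 17 mm square working end, top 42 mm above its flange's underside; flange 30 mm across, 12 mm shank loose in its hole, 160 g. Origin on its axis at the flange's underside (45 mm above the bench), z up
- tall_punch: steel punch standing home in the board, to be left alone: bright steel with a long 17 mm round working end, top 54 mm above its flange's underside (the tallest when all are home); flange 30 mm across, 12 mm shank loose in its hole, 160 g. Origin on its axis at the flange's underside (45 mm above the bench), z up
- cone_punch: steel punch standing home in the board, to be left alone: bright steel with a pointed conical working end, top 44 mm above its flange's underside; flange 30 mm across, 12 mm shank loose in its hole, 160 g. Origin on its axis at the flange's underside (45 mm above the bench), z up
- flat_punch: steel punch standing home in the board, to be left alone: dark steel with a wide flat 26 mm working end, top 30 mm above its flange's underside; flange 30 mm across, 12 mm shank loose in its hole, 160 g. Origin on its axis at the flange's underside (45 mm above the bench), z up
- spanner: small open-ended steel spanner, 160 mm long, lying on the black rubber mat on the robot's left; to be left alone
- tin: small open aluminium tin, 48 mm across and 34 mm tall, on the black rubber mat on the robot's left; origin at the centre of its underside; to be left alone
- slot_block: dark steel block with a slot along its top, 50 by 40 by 34 mm, standing on the bench on the robot's right; origin at the centre of its underside; to be left alone

How it is judged (in metres and radians):
On the way:
1. the fingertips press the brass punch home (value of joint punch below 0.002 m and contact force between the fingers and punch above 0.5 N), for 0.02 s.
At the end, for the whole second after the job is handed in: The brass punch is home to within 2 mm and at rest, the TCP is more than 70 mm away from its top, the five steel punches stand upright within 6 mm of where they were, and the spanner, tin and block lie within 6 mm of where they were (value of joint punch below 0.002 m and distance between the grasp point and brass_top above 0.07 m and linear speed of punch below 0.02 m/s and distance of each of hex_punch, square_punch, tall_punch, cone_punch, flat_punch, spanner, tin, slot_block from where it was at the start of the episode below 0.006 m and angle between each of hex_punch, square_punch, tall_punch, cone_punch, flat_punch's own z axis and vertical below 0.1 rad); the robot touches nothing.
It fails at once if a steel punch, the spanner, the tin or the block is touched (contact force between any of the fingers, the arm and hex_punch above 0.5 N or contact force between any of the fingers, the arm and square_punch above 0.5 N or contact force between any of the fingers, the arm and tall_punch above 0.5 N or contact force between any of the fingers, the arm and cone_punch above 0.5 N or contact force between any of the fingers, the arm and flat_punch above 0.5 N or contact force between any of the fingers, the arm and spanner above 0.5 N or contact force between any of the fingers, the arm and tin above 0.5 N or contact force between any of the fingers, the arm and slot_block above 0.5 N).
It fails at once if the brass punch is drawn out of its hole (more than 21 mm proud) (value of joint punch above 0.021 m).
It fails at once if the brass punch is pressed or pinched hard (over 40 N) (contact force between the fingers and punch above 40 N).
It fails at once if a steel punch is lifted or knocked out of place (over 8 mm) (distance of any of hex_punch, square_punch, tall_punch, cone_punch, flat_punch from where it was at the start of the episode above 0.008 m).
It also fails if it takes over 32 s, if anything falls off the work surface, if the arm or the gripper's body presses on something with over 40 N, if the wrist force passes 120 N, or if a joint passes its speed limit or range.

## Working session

There is one attempt and no reset: what is moved stays moved. The work goes in short steps, Python scripts to look and compute and a tool call to move; the robot and the scene stay as the last step left them, time stands still between calls to the robot, and variables do not carry over. Pictures are saved under pics/ and viewed, at most 10 in all, crops included, and the job is handed in when it is done.

Besides the shell and the picture viewer there is one more tool, called after "Call:" as name(argument=value, ...), one argument or row to a line, values as JSON. arm_command: Moves the arm, as the interface text tells. Its arguments: {"type":"object","properties":{"moves":{"type":"array","items":{"type":"array","items":{"type":"number"}}},"force":{"type":"number"}},"required":["moves"]}

```bash
mkdir -p pics; python3 - <<'E'
from cell import robot
import cv2,numpy as np
for n in("scene","side"):
    cv2.imwrite(f"pics/{n}0.png",robot.get_image(n)[...,::-1])
    m=robot.camera_model(n);print(n,{k:np.round(v,3).tolist() if not isinstance(v,str) else v for k,v in m.items()})
print(robot.camera_model("wrist"));s=robot.state();print(s["t"],s["ee_pos"],s["orientation"],s["wrist_force"])
E
```

```text
scene {'intrinsics': [[459.45, 0.0, 277.325], [0.0, 459.45, 216.812], [0.0, 0.0, 1.0]], 'cam_to_world': [[-0.788, -0.459, 0.411, 1102.434], [0.616, -0.598, 0.512, 684.568], [0.011, 0.657, 0.754, 1088.769], [0.0, 0.0, 0.0, 1.0]]}
side {'intrinsics': [[389.936, 0.0, 281.666], [0.0, 389.936, 218.812], [0.0, 0.0, 1.0]], 'cam_to_world': [[-0.921, 0.303, -0.245, 323.328], [-0.39, -0.718, 0.577, 562.801], [-0.001, 0.627, 0.779, 804.591], [0.0, 0.0, 0.0, 1.0]]}
{'intrinsics': array([[325.1922621 ,   0.        , 281.2111357 ],
       [  0.        , 325.1922621 , 208.45565088],
       [  0.        ,   0.        ,   1.        ]]), 'mount': array([[-4.99623789e-05,  9.65457434e-01,  2.60560821e-01,
         6.69841582e+01],
       [ 9.99999986e-01,  5.89370604e-06,  1.69911408e-04,
        -7.23245774e-01],
       [ 1.62506563e-04,  2.60560826e-01, -9.65457420e-01,
        -1.27160162e+02],
       [ 0.00000000e+00,  0.00000000e+00,  0.00000000e+00,
         1.00000000e+00]])}
0.1 [ 264.39092206 -620.40999314  256.23361846] [ 9.79787518e-01  2.00038539e-01 -1.67365088e-04 -9.87592473e-04] [ 0.23254216 -0.06274621 -0.12249739]
```

View pics/scene0.png

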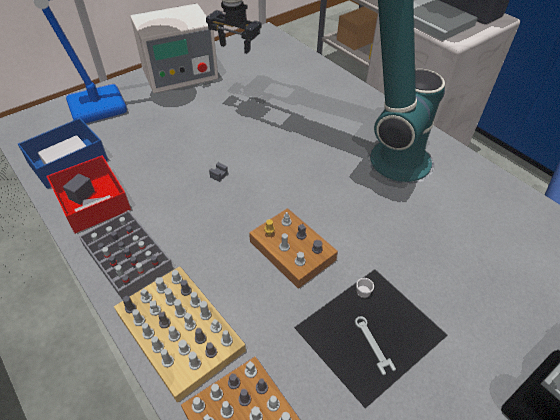

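View pics/side0.png

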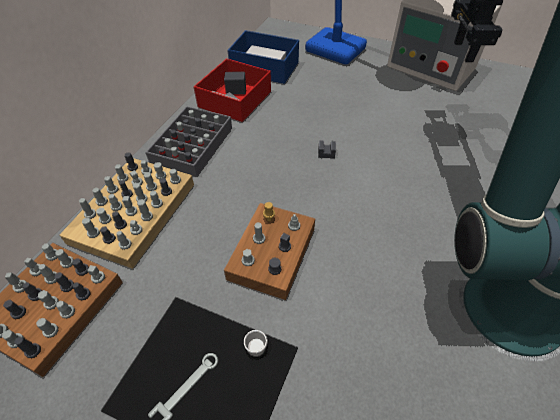

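The board is at about (293,245) in the scene view and (270,250) in the side view. The brass punch is in a corner hole at about (269,224) scene and (268,208) side. Next I enlarge both.

```bash
python3 - <<'E'
import cv2,numpy as np
a=cv2.imread("pics/scene0.png")[200:290,245:340];b=cv2.imread("pics/side0.png")[195:305,220:320]
f=lambda i,s:cv2.resize(i,None,fx=s,fy=s,interpolation=cv2.INTER_CUBIC)
a=f(a,4);b=f(b,4)
o=np.zeros((440,790,3),np.uint8);o[:a.shape[0],:380]=a;o[:b.shape[0],385:785]=b
cv2.imwrite("pics/crop.png",o)
E
```

```text
(no output)
```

View pics/crop.png

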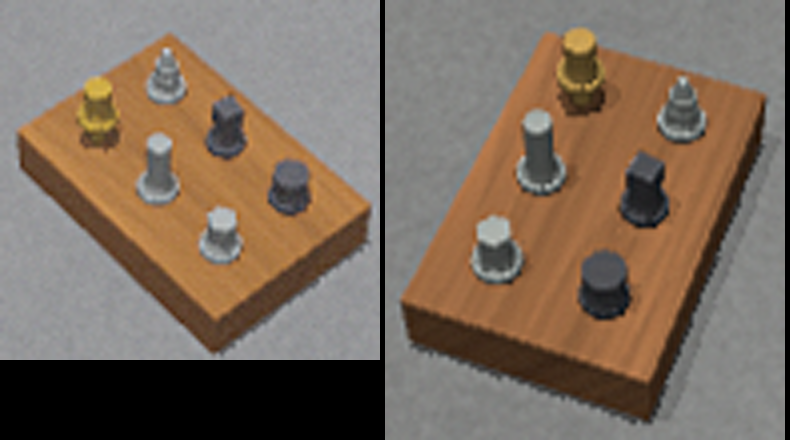

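```bash
cat >h.py <<'E'
import numpy as np
from cell import robot
from scipy.optimize import least_squares
from scipy.spatial.transform import Rotation as R
def proj(n,p):
    m=robot.camera_model(n);T=np.array(m["cam_to_world"]);K=m["intrinsics"]
    c=(np.atleast_2d(p)-T[:3,3])@T[:3,:3];c=c*[1,-1,-1]
    u=c@np.array(K).T;return u[:,:2]/u[:,2:]
E
python3 - <<'E'
from h import *
sc=lambda a:(np.array(a,float)+.5)/4-.5+[245,200]
sd=lambda a:(np.array(a,float)+.5)/4-.5+[220,195]-[385/4,0]
bs,bd=sc([[98,87]]),sd([[579,37]])
r=least_squares(lambda p:np.r_[(proj("scene",p)-bs).ravel(),(proj("side",p)-bd).ravel()],[500,0,95])
print("brass",r.x,r.fun)
# corners: far-left(brass), cone, flat, hex
S=sc([[20,133],[170,35],[370,210],[217,320]]);D=sd([[548,35],[765,95],[650,382],[402,305]])
def c(q):
    l=np.array([[75,-108],[-75,-108],[-75,108],[75,108]])
    a=q[2];M=np.array([[np.cos(a),-np.sin(a)],[np.sin(a),np.cos(a)]])
    return l@M.T+q[:2],M
def f(q):
    P=np.c_[c(q)[0],[45]*4]
    return np.r_[(proj("scene",P)-S).ravel(),(proj("side",P)-D).ravel()]
r=least_squares(f,[r.x[0]-30,r.x[1]+66,0.0]);print(r.x,np.round(r.fun,1));print(c(r.x)[1]@[33,-66]+r.x[:2])
E
```

```text
brass [592.68151416  11.98805987 100.27934779] [-0.02579383 -0.05643461 -0.02073856  0.04818333]
[5.56158118e+02 7.75540850e+01 4.79212405e-02] [-0.4 -0.4  0.5 -0.4  1.1 -1.   0.4  0.4 -0.9 -0.8  0.3 -0.2 -0.2  0.5
 -0.6 -0.7]
[592.28182528  13.21064897]
```

The brass punch is at about (592.5, 12.5) with its top at about z 97. I'll carry the hand there at its current height, closing the fingers on the way.

Call:
arm_command(
  moves=[
    [55,-45.4,0,0,0,0,0],
    [55,-45.4,0,0,0,0,0],
    [55,-45.4,0,0,0,0,0],
    [55,-45.4,0,0,0,0,0],
    [55,-45.4,0,0,0,0,0],
    [55,-45.4,0,0,0,0,0],
    [55,-45.4,0,0,0,0,0],
    [55,-45.4,0,0,0,0,0],
    [55,-45.4,0,0,0,0,0],
    [55,-45.4,0,0,0,0,0],
    [55,-45.4,0,0,0,0,0],
    [55,-45.4,0,0,0,0,0],
  ],
  force=10,
)

```text
t: 1.3
ee_pos: [540.9, -86.1, 257.2]
orientation: [0.98, 0.2, -0.0, 0.0]
wrist_force: [0.1, -0.5, -0.3]
finger_gap: 0.003
finger_force: 0.0
```

Call:
arm_command(
  moves=[
    [8.7,-7.2,0,0,0,0,0],
    [8.7,-7.2,0,0,0,0,0],
    [8.7,-7.2,0,0,0,0,0],
    [8.7,-7.2,9,0,0,0,0],
    [8.7,-7.2,9,0,0,0,0],
    [8.7,-7.2,9,0,0,0,0],
    [8.7,-7.2,9,0,0,0,0],
  ],
)

```text
t: 2.0
ee_pos: [591.4, 11.6, 166.8]
orientation: [0.98, 0.2, -0.001, -0.0]
wrist_force: [-0.3, -0.1, 0.9]
finger_gap: 0.008
finger_force: 0.0
```

```bash
python3 - <<'E'
from h import *
import cv2
s=robot.state();w=robot.get_image("wrist")[...,::-1]
cv2.imwrite("pics/w1.png",w)
p=np.array(s["ee_pos"]);M=R.from_quat(s["orientation"]);print(p,M.as_matrix().round(3).tolist(),s["wrist_force"])
m=robot.camera_model("wrist");T=m["mount"]
for q in([592.5,12.5,97],[592.5,12.5,45],list(p+M.apply([0,0,19]))):
    t=M.inv().apply(np.array(q)-p);c=(t-T[:3,3])@T[:3,:3]*[1,-1,-1]
    th=np.arctan2(np.hypot(c[0],c[1]),c[2]);d=c[:2]/np.hypot(*c[:2]);print(m["intrinsics"][0,0]*th*d+m["intrinsics"][:2,2])
sc=robot.get_image("scene")[170:270,220:320,::-1];sd=robot.get_image("side")[140:240,220:320,::-1]
cv2.imwrite("pics/c1.png",cv2.resize(np.hstack([sc,sd]),None,fx=4,fy=4,interpolation=cv2.INTER_CUBIC))
E
```

```text
[591.44581295  11.58351118 166.79810606] [[0.92, 0.392, -0.003], [0.392, -0.92, -0.0], [-0.003, -0.001, -1.0]] [-0.28461012 -0.10116725  0.88874858]
[281.83070271 227.0935761 ]
[281.78392417 206.19034992]
[282.73689278 262.47532316]
```

View pics/w1.png

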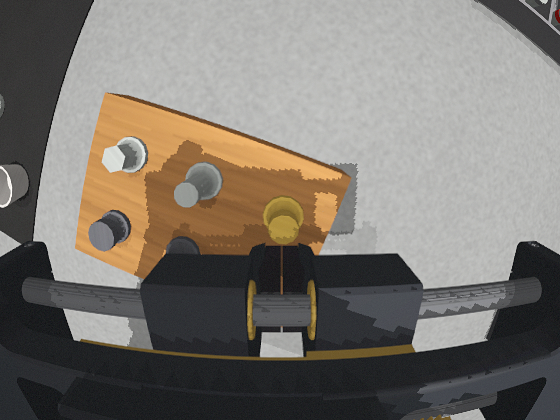

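View pics/c1.png

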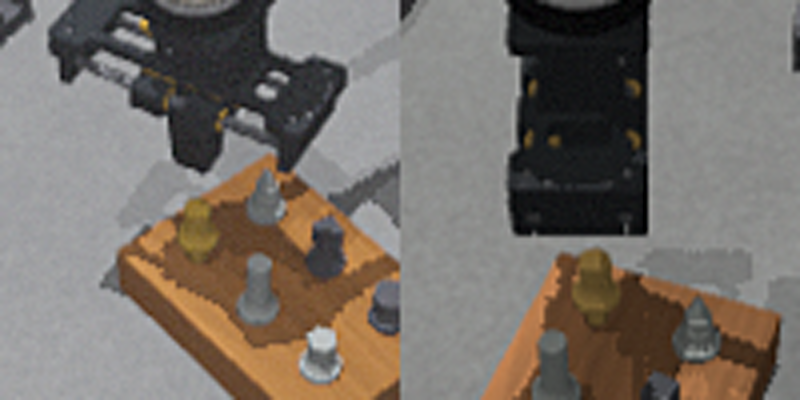

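The wrist view shows the brass top at about (284,227), where predicted, directly in line with the closed tips. In the crops the tips stand just above the brass punch and clear of the cone punch. Now I descend slowly.

Call:
arm_command(
  moves=[
    [0.1,0,2.2,0,0,0,0],
    [0.1,0,4.2,0,0,0,0],
    [0.1,0,4.5,0,0,0,0],
    [0.1,0,4.8,0,0,0,0],
    [0.1,0,5.1,0,0,0,0],
    [0.1,0,5.4,0,0,0,0],
    [0.1,0,5.6,0,0,0,0],
    [0.1,0,5.8,0,0,0,0],
  ],
)

```text
t: 2.95
ee_pos: [594.7, 12.4, 110.9]
orientation: [0.98, 0.2, 0.002, 0.0]
wrist_force: [-0.3, -1.1, 5.0]
finger_gap: 0.01
finger_force: 2.5
```

Contact made at about 5 N and it is sliding; about 11 mm to go.

Call:
arm_command(
  moves=[
    [-0.1,0,0.2,0,0,0,0],
    [-0.1,0,0.4,0,0,0,0],
    [-0.1,0,0.6,0,0,0,0],
    [-0.1,0,0.8,0,0,0,0],
    [-0.1,0,0.9,0,0,0,0],
  ],
)

```text
t: 3.45
ee_pos: [594.5, 12.3, 101.8]
orientation: [0.98, 0.2, 0.002, 0.0]
wrist_force: [3.6, 0.6, 4.8]
finger_gap: 0.004
finger_force: 2.4
```

Call:
arm_command(
  moves=[
    [0,0,0.1,0,0,0,0],
    [0,0,0.15,0,0,0,0],
    [0,0,0.2,0,0,0,0],
    [0,0,0.2,0,0,0,0],
  ],
)

```text
t: 3.85
ee_pos: [593.8, 12.2, 100.0]
orientation: [0.98, 0.2, 0.001, 0.0]
wrist_force: [1.8, 1.1, 9.5]
finger_gap: 0.005
finger_force: 4.7
```

Call:
arm_command(
  moves=[
    [0,0,0.05,0,0,0,0],
    [0,0,0.08,0,0,0,0],
    [0,0,0.08,0,0,0,0],
  ],
)

```text
t: 4.15
ee_pos: [593.8, 12.2, 100.0]
orientation: [0.98, 0.2, 0.002, 0.0]
wrist_force: [0.9, 0.4, 12.4]
finger_gap: 0.004
finger_force: 6.7
```

The force rises while z stays at 100.0, so the punch is on its hard stop and home. Lifting clear.

Call:
arm_command(
  moves=[
    [0,0,-1,0,0,0,0],
    [0,0,-3,0,0,0,0],
    [0,0,-7,0,0,0,0],
    [0,0,-11,0,0,0,0],
    [0,0,-14,0,0,0,0],
    [0,0,-14,0,0,0,0],
    [0,0,-14,0,0,0,0],
    [0,0,-14,0,0,0,0],
  ],
)

```text
t: 4.95
ee_pos: [590.5, 12.1, 234.9]
orientation: [0.98, 0.2, -0.003, -0.001]
wrist_force: [0.7, -0.4, -1.4]
finger_gap: 0.005
finger_force: 0.0
```

```bash
python3 - <<'E'
from h import *
import cv2
sc=robot.get_image("scene")[190:290,240:340,::-1];sd=robot.get_image("side")[195:295,220:320,::-1]
cv2.imwrite("pics/c2.png",cv2.resize(np.hstack([sc,sd]),None,fx=4,fy=4,interpolation=cv2.INTER_CUBIC))
E
```

```text
(no output)
```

View pics/c2.png

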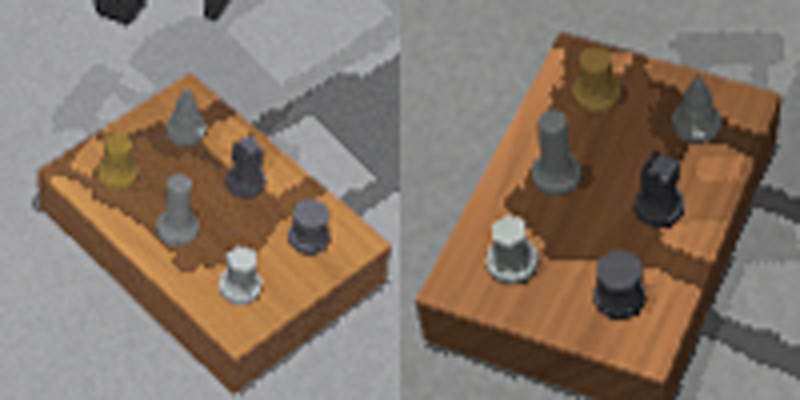

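The brass flange (crop about (117,170) scene, (597,95) side) now sits on the board with no shank showing. The steel punches are upright in place.

```bash
python3 -c "
from cell import robot
print(robot.hand_in())"
```

```text
the job is handed in; nothing more can be done
None
```

The brass punch is pressed home: it reached its hard stop at about 12 N, its flange now sits on the board, and the hand is about 15 cm clear above it. The steel punches look undisturbed, and the job is handed in (no verdict was returned).

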